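# Clear the clay offcuts off the ware board into the scrap crate

### The job

Clear the three loose clay offcuts off the ware board - the arch-shaped slab, the bent rim strip, and the stepped block that fell into the bowl - into the scrap crate: that is whichever of the two crates already holds a broken clay lump. The other crate holds a good lid and must get no scrap; leave what is in the crates there. The bowl and the two lids on the board are unfired and fragile, so leave them standing where they are.

Things in the scene. Friction and masses are not known exactly. Their poses are not given: they have to be found in the camera images.
- arch: offcut: D-shaped flat slab of dried tan clay cut from a stove's fire mouth, 88 mm long (x, -44 to +44), 56 mm wide (y), 24 mm thick, about 0.2 kg. One end (-x) square, the other (+x) a half circle; the sides from x = -44 to +16 mm are straight and parallel. Lies flat on the ware board. Origin: centre of its underside, z up.
- strip: offcut: bent bar of dried tan clay from a stove's rim, about 135 mm long (x), 32 mm thick across (y), 30 mm high, about 0.2 kg. The middle 50 mm is straight along x; both ends bend towards -y by 0.35 rad. Lies on the ware board. Origin: underside of the middle piece's centre, z up.
- block: offcut: stepped block of dried tan clay, 64 mm long (x), 36 mm wide (y); 36 mm high from x = -32 to +8 mm, a step 22 mm high from there to +32 mm; about 0.13 kg. At the start it lies inside the bowl on the bowl's floor. Origin: centre of its underside, z up.
- bowl: unfired tan clay bowl, loose and fragile, standing on the ware board: 160 mm across the rim, 132 mm across the foot, 55 mm high, wall 6 mm, flat inner floor 8 mm above its underside (about 120 mm across). Origin: centre of its underside, z up.
- lid_a: whole knobbed pot lid of unfired tan clay: shallow cone 108 mm across and 54 mm high with a round knob 36 mm across on top. Origin: centre of its underside, z up. Stands on the ware board; to be left alone.
- lid_b: whole knobbed pot lid of unfired tan clay: shallow cone 108 mm across and 54 mm high with a round knob 36 mm across on top. Origin: centre of its underside, z up. Stands on the ware board; to be left alone.
- crate_left: plain wooden open crate, fixed, 220 x 220 mm and 100 mm high outside, walls and floor 8 mm thick. Origin: centre of its underside on the table; x and y along its sides, z up. Stands on the robot's left (+y) of the board.
- crate_right: plain wooden open crate, fixed, 220 x 220 mm and 100 mm high outside, walls and floor 8 mm thick. Origin: centre of its underside on the table; x and y along its sides, z up. Stands on the robot's right (-y) of the board. Same as the left one but for what lies in it.
- old_scrap: broken lump of dried clay, about 85 x 75 mm and 34 mm high, lying loose near the middle of one of the two crates: this crate is the scrap crate. Origin: underside, near its middle.
- stored_lid: whole knobbed pot lid of unfired tan clay: shallow cone 108 mm across and 54 mm high with a round knob 36 mm across on top. Origin: centre of its underside, z up. Lies near the middle of the other crate, which is for good lids.
- ware_board: plywood board fixed on the table, 310 mm (x) by 460 mm (y), 18 mm thick, carrying the bowl, the two lids and the offcuts. Origin: centre of its underside on the table.

How it is judged:
By the outcome, as a careful person would: the job done as asked, in the order asked, and still so for the second after the job is handed in, with the robot touching nothing.
It also fails if it takes over 72 s, if anything falls off the work surface, if the arm or the gripper's body presses on something with over 40 N, if the wrist force passes 120 N, or if a joint passes its speed limit or range.

### The arm

A 6-joint arm with a two-finger parallel gripper is mounted at the origin on the work surface. World frame = base frame: x ahead of the robot, y to its left, z up, the work surface at z = 0. Lengths are in mm, angles in rad, forces in N, time in s.
With the tool pointing down it reaches from about 325 to 775 mm from the base axis. Payload 5.5 kg.
Tool frame: the origin (TCP) lies midway between the tips of the shut fingers; the grasp point (between the pads) lies 19 mm behind it; z points along the fingers, y is the direction in which the jaws open and shut (so a half turn about z gives the same grasp; the last joint's range is limited). The gripper opens to 85 mm and grips with 20 to 120 N. Pads are 22 mm wide; open, the fingers measure 114 mm over their backs; the gripper's body (76 mm by 85 mm) begins 54 mm behind the grasp point. The pads swing forward as they close: fully open they stand 13 mm farther back than shut.
Start: joints at [1.145, 0.091, 1.231, -0, 1.82, -0.057], TCP at [216.303, 559.669, 195.175] pointing down, gripper open.
Joint ranges: [-2.87, 2.87], [-0.86, 2.18], [0.17, 2.46], [-1.51, 4.65], [0.06, 2.69], [-2.65, 2.65]. Speed limits (rad/s): [2.57, 2.57, 3.01, 3.14, 3.14, 3.14].

### API

Orientations are given as a rotation vector (axis times angle).
In Python, from cell import env, eyes gives the robot as it stands. The module is installed in compiled form; this text tells all that it offers.
- The arm moves only by the shell command python3 -m pendant 'ROWS' [FORCE]. ROWS is JSON, a list of rows, each a list of 3 entries, a list of its own where there are three numbers: the shift along the world's x, y, z in m, then the turn, a rotation vector about the world's x, y, z in degrees, then the opening, from 0 (shut) to 1 (fully open). In form: [[[dx, dy, dz], [rx, ry, rz], jaw], ...]. A call has 1 to 12 rows; each row shifts and turns the pose as measured when the row begins; what a row does not reach is not made up. A row lasts 1/10 s, in which the tool goes at most 50 mm and 8.59 degrees, less where a joint would pass 70% of its speed; a pose out of reach is approached as far as the arm can. A call is refused whole if a number of a shift passes 0.05 or a number of a turn 8.59, either way. A call with a gripper value outside its range is refused whole. The fingers move at their own pace and stop on an object; FORCE is the grip in N (left out, the last holds). Time passes only in rows, so rows that do not move let the fingers close. It gives the time, the measured TCP pose, the force and the opening at its end, in the units of the state.
- env.read_state(): the state, without advancing time (a new reading comes with each control period).
- eyes.capture(name): name is "scene" or "top" or "wrist"; returns a dict with "color" (384x512x3 uint8, blue, green, red), "vertical_fov" (degrees; the focal length in pixels is half the picture's height over the tangent of half this angle, whatever the lens; pixels are square), "cx", "cy" (the principal point, pixels), "D" ([k1, k2, p1, p2, k3] as OpenCV has them; the pictures are not rectified), "rvec" (rotation vector, rad) and "tvec" (3), from world to camera coordinates, as OpenCV has them. Camera axes: x right, y down, z forward; pixel columns grow to the right and rows downward; lengths in mm; the calibration is good to about 2 mm. A picture is of the moment at which its call begins. There is no depth.
- env.sign_off(): hands the job in, once; it reports no verdict.
Trained networks look in a picture, given as the dict that the camera call returned (one of the last four; its "shot" number tells which), for a name from the list of things; names that differ only in an ending like _2 or _b are one class to them, and where a whole thing is asked for, a point or a joint stands for the part that bears it (a point fixed in the world has none). Each returns a list of dicts, best first, with "conf" (0 to 1); they miss things now and then, are a little off and sometimes report something else, mostly with a low value. They report only what shows in the picture. A call takes as long as a camera call.
- eyes.silhouettes(thing, picture): "mask" (384x512 bool, what is visible of it) and "extent" ([left, top, right, bottom] in pixels, round what is visible of it).
The state is a dict: "time_s": time; "joint_pos": joint angles; "joint_vel": joint speeds; "joint_efforts": joint torques, N m; "eef_pos": TCP position; "orientation": TCP orientation; "wrist_force": force on the tool from outside, world axes, zero at the start; "ft_torque": the same for the moment, N m; "opening": finger opening in mm.
Only numpy, scipy, OpenCV 4.12 (cv2) and the standard library are available. Lean on these libraries where they do the work, as an engineer would, in place of code of your own. Each camera call takes 0.05 s, during which the arm holds its last target. There are 200 camera calls.

## Working session

There is one attempt and no reset: what is moved stays moved. The work goes in short steps, Python scripts to look and compute and a shell command to move; the robot and the scene stay as the last step left them, time stands still between calls to the robot, and variables do not carry over. Pictures are saved under pics/ and viewed, on a budget of 10 in all, crops included, one or two more only if the job needs it, and the job is handed in when it is done.

```bash
mkdir -p pics; cat > h.py <<'E'
import numpy as np, cv2, sys
from cell import env, eyes
def K(p):
    h,w=p["color"].shape[:2]; f=h/2/np.tan(np.radians(p["vertical_fov"])/2)
    return np.array([[f,0,p["cx"]],[0,f,p["cy"]],[0,0,1]])
def world(p,uv,z):
    uv=np.array(uv,float).reshape(-1,1,2)
    n=cv2.undistortPoints(uv,K(p),np.array(p["D"],float)).reshape(-1,2)
    R=cv2.Rodrigues(np.array(p["rvec"],float))[0]; t=np.array(p["tvec"],float).ravel()
    c=-R.T@t; d=np.c_[n,np.ones(len(n))]@R
    return c+d*((z-c[2])/d[:,2])[:,None]
def outline(p,m,z):
    c=max(cv2.findContours(m.astype(np.uint8),0,2)[0],key=cv2.contourArea)
    return world(p,c,z)
E
python3 - <<'E'
from h import *
p=eyes.capture("top"); s=eyes.capture("scene")
print(env.read_state())
cv2.imwrite("pics/top.png",p["color"]);cv2.imwrite("pics/scene.png",s["color"])
R=cv2.Rodrigues(np.array(p["rvec"],float))[0]; print("cam",-R.T@np.array(p["tvec"]).ravel())
Z=dict(arch=42,strip=48,block=62,bowl=73,lid_a=18,old_scrap=42,stored_lid=8)
for n,z in Z.items():
    for r in eyes.silhouettes(n,p):
        o=outline(p,r["mask"],z)[:,:2].astype(np.float32)
        print(n,round(r["conf"],2),r["extent"],r["mask"].sum(),"minrect",cv2.minAreaRect(o))
E
```

```text
{'time_s': 0.1, 'joint_pos': array([ 1.14529105e+00,  9.18083127e-02,  1.23177115e+00,  8.79422258e-06,
        1.81980803e+00, -5.67021667e-02]), 'joint_vel': array([-0.00117233, -0.00199346, -0.00451499,  0.00043596, -0.00071801,
        0.00033632]), 'joint_efforts': array([ 2.66104493e-03, -4.60217214e+01, -4.19217861e+01,  7.15493115e-05,
        1.06360711e-02, -1.24230414e-05]), 'eef_pos': array([216.16728198, 559.36413273, 194.14597707]), 'orientation': array([-5.75953336e-01, -3.08790060e+00,  2.73419734e-03]), 'wrist_force': array([ 0.81730569, -0.04912118, -0.87682455]), 'ft_torque': array([-0.05958532, -0.01864551, -0.01775442]), 'opening': 85.45768379958584}
cam [ 431.93581435    3.31372989 1064.16450049]
arch 0.74 [241.3, 197.3, 264.0, 231.7] 620 minrect ((477.3265686035156, -0.5379104614257812), (87.21363067626953, 57.953330993652344), 9.236486434936523)
arch 0.72 [86.5, 201.5, 117.5, 240.8] 1154 minrect ((444.2809753417969, 414.3292541503906), (101.34929656982422, 100.32205963134766), 47.65494155883789)
strip 0.75 [234.3, 136.6, 273.9, 181.7] 618 minrect ((622.3847045
[... 625 characters left out ...]
014038085938), (102.91931915283203, 103.26659393310547), 1.4585357904434204)
lid_a 0.61 [168.2, 129.6, 338.2, 244.3] 12011 minrect ((556.7046508789062, 7.0922393798828125), (313.7458190917969, 461.01727294921875), 2.8946259021759033)
lid_a 0.6 [286.9, 195.7, 321.9, 234.6] 1084 minrect ((477.9439392089844, -144.982666015625), (97.92194366455078, 104.04658508300781), 1.4263945817947388)
old_scrap 0.66 [381.5, 197.4, 416.1, 232.5] 812 minrect ((482.0390930175781, -395.58984375), (86.17900085449219, 86.11154174804688), 81.16413116455078)
stored_lid 0.66 [83.4, 204.5, 119.4, 240.0] 1106 minrect ((443.20001220703125, 427.9765319824219), (100.30089569091797, 103.10844421386719), 1.4283955097198486)
```

View pics/top.png

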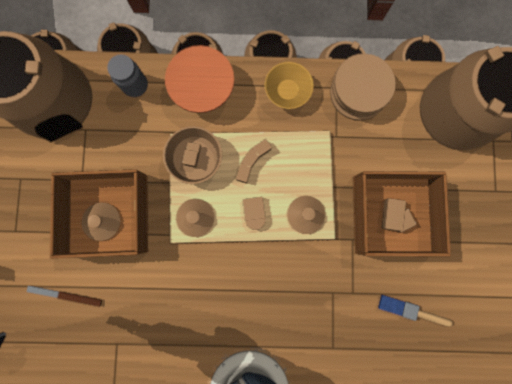

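View pics/scene.png

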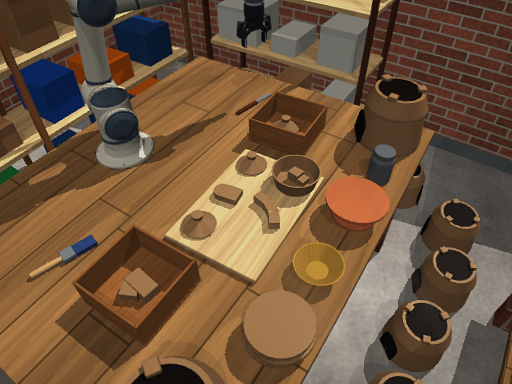

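The right crate holds the broken lump (top picture, about 400,215) and the left holds the lid. The arch is at about (254,213), the strip at (253,160) and the block in the bowl at (192,155). I'll go above the arch and turn the jaws to about 99°.

```bash
python3 -m pendant '[[[0.022,-0.048,0],[0,0,2.5],1],[[0.022,-0.048,0],[0,0,2.5],1],[[0.022,-0.048,0],[0,0,2.5],1],[[0.022,-0.048,0],[0,0,2.5],1],[[0.022,-0.048,0],[0,0,2.5],1],[[0.022,-0.048,0],[0,0,2.5],1],[[0.022,-0.048,0],[0,0,2.5],1],[[0.022,-0.048,0],[0,0,2.5],1],[[0.022,-0.048,0],[0,0,2.5],1],[[0.022,-0.048,0],[0,0,2.5],1],[[0.022,-0.048,0],[0,0,2.5],1],[[0.022,-0.035,0],[0,0,2.5],1]]' 40
cat > meas.py <<'E'
from h import *
def st():
    s=env.read_state(); o=s["orientation"]; R=cv2.Rodrigues(np.array(o))[0]
    print("t",round(s["time_s"],2),"tcp",s["eef_pos"].round(1),"jawdir",round(np.degrees(np.arctan2(R[1,1],R[0,1])),1),"toolz",R[:,2].round(3),"F",s["wrist_force"].round(1),"open",round(s["opening"],1))
st()
if len(sys.argv)>1:
    p=eyes.capture(sys.argv[1]); cv2.imwrite("pics/"+sys.argv[2]+".png",p["color"])
    for a in sys.argv[3:]:
        n,z=a.split(":")
        for r in eyes.silhouettes(n,p)[:2]:
            o=outline(p,r["mask"],float(z))[:,:2].astype(np.float32)
            M=cv2.moments(o); (c,wh,an)=cv2.minAreaRect(o)
            print(n,round(r["conf"],2),r["extent"],"rect",np.round(c,1),np.round(wh,1),round(an,1),"centroid",round(M["m10"]/M["m00"],1),round(M["m01"]/M["m00"],1))
E
python3 meas.py wrist w1 arch:42 strip:48
```

```text
time_s: 1.65
eef_pos: [464.5, 18.5, 193.2]
orientation: [-0.292, 3.121, -0.004]
wrist_force: [0.8, 0.8, 0.1]
opening: 85.1
t 1.65 tcp [464.5  18.5 193.2] jawdir 100.7 toolz [ 0.007 -0.002 -1.   ] F [0.8 0.8 0.1] open 85.1
arch 0.67 [318.8, 278.4, 345.3, 320.5] rect [636.1 166.8] [29.6 73.5] 78.8 centroid 635.2 165.9
arch 0.63 [216.4, 143.1, 260.3, 212.1] rect [478.1  -0.7] [89.1 55.3] 6.9 centroid 480.7 -0.7
strip 0.84 [186.6, 234.6, 265.3, 305.4] rect [619.9   9.2] [ 52.6 142.3] 55.2 centroid 622.5 8.1
```

View pics/w1.png

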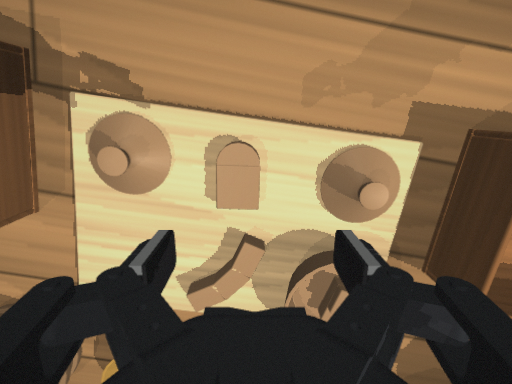

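The wrist picture shows the arch flat at about (238,178), with its round end towards the robot and free room on both sides. The strip is at (228,270) and the bowl's edge is near (320,280). Next: centre over the arch and go down.

```bash
python3 -m pendant '[[[0.01,-0.01,-0.03],[0,0,-1.5],1],[[0.01,-0.009,-0.04],[0,0,-1],1],[[0,0,-0.03],[0,0,0],1],[[0,0,-0.02],[0,0,0],1],[[0,0,0],[0,0,0],1]]' ; python3 meas.py
```

```text
time_s: 2.3
eef_pos: [484.4, 3.4, 71.0]
orientation: [-0.216, 3.124, -0.001]
wrist_force: [-0.5, 0.2, -0.1]
opening: 85.1
t 2.3 tcp [484.4   3.4  71. ] jawdir 97.9 toolz [ 0.01 -0.   -1.  ] F [-0.5  0.2 -0.1] open 85.1
```

```bash
python3 -m pendant '[[[0,-0.004,-0.02],[0,0,0],1],[[0,0,-0.02],[0,0,0],1],[[0,0,-0.009],[0,0,0],1],[[0,0,0],[0,0,0],1],[[0,0,0],[0,0,0],0],[[0,0,0],[0,0,0],0],[[0,0,0],[0,0,0],0],[[0,0,0],[0,0,0],0],[[0,0,0],[0,0,0],0]]' 50; python3 meas.py
```

```text
time_s: 3.2
eef_pos: [488.8, 3.5, 32.0]
orientation: [-0.223, 3.109, -0.002]
wrist_force: [0.2, -0.3, 0.2]
opening: 12.1
t 3.2 tcp [488.8   3.5  32. ] jawdir 98.2 toolz [ 0.024  0.    -1.   ] F [ 0.2 -0.3  0.2] open 12.1
```

```bash
python3 -m pendant '[[[0,0,0.02],[0,0,0],1],[[0,0,0.02],[0,0,0],1],[[0,0,0],[0,0,0],1]]' ; python3 meas.py wrist w2 arch:42 ; python3 meas.py top t2 arch:42
```

```text
time_s: 3.5
eef_pos: [488.2, 3.3, 72.7]
orientation: [-0.223, 3.111, -0.002]
wrist_force: [0.3, 0.1, 0.5]
opening: 55.3
t 3.5 tcp [488.2   3.3  72.7] jawdir 98.2 toolz [ 0.023  0.    -1.   ] F [0.3 0.1 0.5] open 55.3
arch 0.68 [218.2, 129.8, 285.1, 236.7] rect [478.5  -1.4] [88.9 55.9] 9.0 centroid 481.3 -0.9
arch 0.51 [238.4, 265.1, 295.6, 307.9] rect [580.9  32.7] [40.8 51.8] 71.8 centroid 577.7 31.0
t 3.6 tcp [486.9   3.4  69.8] jawdir 98.2 toolz [ 0.019  0.001 -1.   ] F [-0.3  0.7  0.6] open 69.8
```

View pics/w2.png

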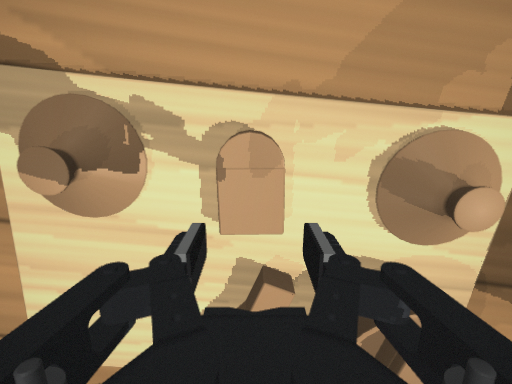

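The arch was not disturbed: the fingers shut above it because short rows fall short. Correcting with repeated rows.

```bash
python3 -m pendant '[[[-0.003,-0.006,-0.02],[0,1.5,0],1],[[0,-0.004,-0.02],[0,0.5,0],1],[[0,0,-0.02],[0,0,0],1]]' ; python3 meas.py
```

```text
time_s: 4.0
eef_pos: [482.8, -7.4, 4.9]
orientation: [0.224, -3.113, -0.003]
wrist_force: [-0.0, 0.3, 0.5]
opening: 85.4
t 4.0 tcp [482.8  -7.4   4.9] jawdir 98.2 toolz [-0.02  0.   -1.  ] F [-0.   0.3  0.5] open 85.4
```

```bash
python3 -m pendant '[[[0.002,0.005,0.012],[0,-1,0],1],[[0,0,0],[0,0,0],1],[[0,0,0],[0,0,0],1]]' ; python3 meas.py
```

```text
time_s: 4.3
eef_pos: [480.3, -2.4, 10.6]
orientation: [0.223, -3.119, -0.003]
wrist_force: [-0.6, -0.7, 0.2]
opening: 85.2
t 4.3 tcp [480.3  -2.4  10.6] jawdir 98.2 toolz [-0.015  0.001 -1.   ] F [-0.6 -0.7  0.2] open 85.2
```

```bash
python3 -m pendant '[[[0.003,0.001,0.012],[0,-1,0],1],[[0,0,0],[0,0,0],1],[[0,0,0],[0,0,0],1]]' ; python3 meas.py
```

```text
time_s: 4.6
eef_pos: [485.1, -1.4, 26.4]
orientation: [-0.224, 3.125, 0.0]
wrist_force: [-0.3, 0.1, 0.2]
opening: 85.7
t 4.6 tcp [485.1  -1.4  26.4] jawdir 98.2 toolz [ 0.008  0.001 -1.   ] F [-0.3  0.1  0.2] open 85.7
```

```bash
python3 -m pendant '[[[0,0,-0.007],[0,0,0],1],[[0,0,0],[0,0,0],1],[[0,0,0],[0,0,0],1]]' ; python3 meas.py
```

```text
time_s: 4.9
eef_pos: [485.7, -1.4, 19.8]
orientation: [-0.224, 3.123, -0.0]
wrist_force: [-0.5, 0.2, 0.3]
opening: 85.3
t 4.9 tcp [485.7  -1.4  19.8] jawdir 98.2 toolz [ 0.011  0.001 -1.   ] F [-0.5  0.2  0.3] open 85.3
```

```bash
python3 -m pendant '[[[0,0,0],[0,0,0],0.3],[[0,0,0],[0,0,0],0.3],[[0,0,0],[0,0,0],0.3],[[0,0,0],[0,0,0],0.3],[[0,0,0],[0,0,0],0.3],[[0,0,0],[0,0,0],0.3]]' 60; python3 meas.py
```

```text
time_s: 5.5
eef_pos: [485.3, -1.4, 19.1]
orientation: [-0.224, 3.124, -0.0]
wrist_force: [0.3, -0.7, 0.5]
opening: 25.7
t 5.5 tcp [485.3  -1.4  19.1] jawdir 98.2 toolz [ 0.009  0.001 -1.   ] F [ 0.3 -0.7  0.5] open 25.7
```

```bash
python3 meas.py wrist w3 arch:42 ; python3 meas.py top t3 arch:42
```

```text
t 5.5 tcp [485.3  -1.4  19.1] jawdir 98.2 toolz [ 0.009  0.001 -1.   ] F [ 0.3 -0.7  0.5] open 25.7
arch 0.73 [212.3, 142.9, 302.8, 277.0] rect [478.2  -1.3] [89.5 55.5] 9.9 centroid 475.4 -2.1
t 5.6 tcp [485.3  -1.4  19.1] jawdir 98.2 toolz [ 0.009  0.001 -1.   ] F [-0.2  0.  -0.3] open 25.6
```

View pics/w3.png

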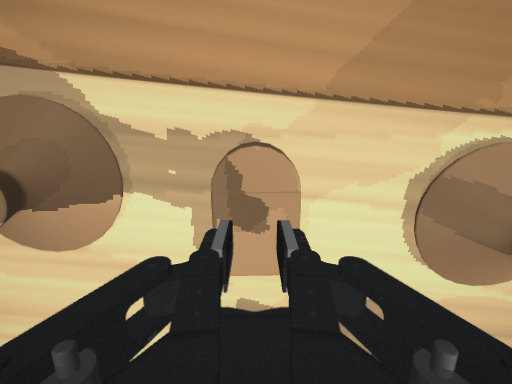

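```bash
python3 - <<'E'
from h import *
p=eyes.capture("wrist"); s=env.read_state()
R=cv2.Rodrigues(np.array(p["rvec"],float))[0]; c=-R.T@np.array(p["tvec"],float).ravel()
print("cam",c.round(1),"axis",R[2].round(3),"K",K(p)[0].round(1))
T=cv2.Rodrigues(s["orientation"])[0]
for h in (0,-10,-19,-30):
  P=np.array([s["eef_pos"]+T@np.array([0,y,h]) for y in(-12.8,0,12.8)])
  print(h,P[1].round(1),cv2.projectPoints(P,np.array(p["rvec"]),np.array(p["tvec"]),K(p),np.array(p["D"]))[0].reshape(-1,2).round(0).tolist())
E
```

```text
cam [417.7 -11.  198.7] axis [ 0.273  0.039 -0.961] K [264.8   0.  254.4]
0 [485.3  -1.4  19.1] [[237.0, 211.0], [254.0, 211.0], [272.0, 211.0]]
-10 [485.2  -1.4  29.1] [[236.0, 216.0], [254.0, 216.0], [273.0, 216.0]]
-19 [485.1  -1.4  38.1] [[235.0, 221.0], [254.0, 221.0], [274.0, 221.0]]
-30 [485.   -1.4  49.1] [[233.0, 228.0], [254.0, 228.0], [275.0, 228.0]]
```

The picture shows the fingers (tips near 225,222 and 285,222) still over the arch, and not around it. The real tips must sit at least 23 mm above the reported TCP. The arch hasn't moved, so I'll open and go lower.

```bash
python3 -m pendant '[[[0,0,0],[0,0,0],1],[[0,0,0],[0,0,0],1],[[0,0,0],[0,0,0],1],[[0,0,0],[0,0,0],1],[[0,0,-0.008],[0,0,0],1],[[0,0,-0.005],[0,0,0],1],[[0,0,0],[0,0,0],1],[[0,0,0],[0,0,0],1]]' ; python3 meas.py
```

```text
time_s: 6.55
eef_pos: [484.9, -1.4, 4.4]
orientation: [-0.224, 3.125, 0.0]
wrist_force: [-0.4, -0.8, -0.7]
opening: 85.4
t 6.55 tcp [484.9  -1.4   4.4] jawdir 98.2 toolz [ 0.008  0.001 -1.   ] F [-0.4 -0.8 -0.7] open 85.4
```

```bash
python3 -m pendant '[[[0,0,0],[0,0,0],0.4],[[0,0,0],[0,0,0],0.4],[[0,0,0],[0,0,0],0.4],[[0,0,0],[0,0,0],0.4],[[0,0,0],[0,0,0],0.4]]' 40; python3 meas.py wrist w4 arch:42
```

```text
time_s: 7.05
eef_pos: [485.6, -1.3, 5.5]
orientation: [-0.224, 3.124, -0.0]
wrist_force: [-0.3, -0.5, 0.4]
opening: 34.3
t 7.05 tcp [485.6  -1.3   5.5] jawdir 98.2 toolz [ 0.01   0.001 -1.   ] F [-0.3 -0.5  0.4] open 34.3
arch 0.94 [207.9, 145.3, 307.7, 289.1] rect [478.1  -1.5] [89.1 55.8] 8.3 centroid 477.6 -1.9
```

View pics/w4.png

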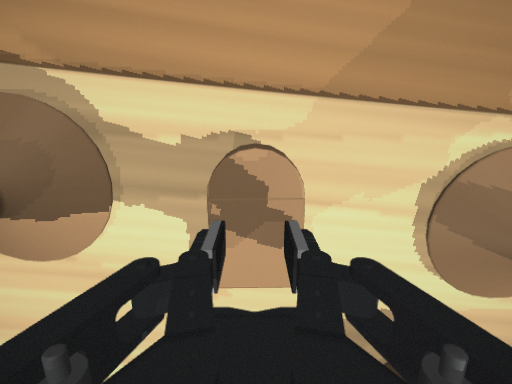

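The fingers are still over the arch (tips at about 222,222 and 286,222). From the pad gap and depth, the tips are about 40 mm behind the reported TCP. I'll go down another 20 mm or so.

```bash
python3 -m pendant '[[[0,0,0],[0,0,0],1],[[0,0,0],[0,0,0],1],[[0,0,0],[0,0,0],1],[[0,0,0],[0,0,0],1],[[0,0,-0.008],[0,0,0],1],[[0,0,-0.005],[0,0,0],1],[[0,0,-0.004],[0,0,0],1],[[0,0,0],[0,0,0],1],[[0,0,0],[0,0,0],1]]' ; python3 meas.py
```

```text
time_s: 8.05
eef_pos: [484.6, -1.3, -14.5]
orientation: [-0.224, 3.126, 0.0]
wrist_force: [-0.8, -0.3, -0.6]
opening: 85.4
t 8.05 tcp [484.6  -1.3 -14.5] jawdir 98.2 toolz [ 0.008  0.001 -1.   ] F [-0.8 -0.3 -0.6] open 85.4
```

```bash
python3 -m pendant '[[[0,0,0],[0,0,0],0.5],[[0,0,0],[0,0,0],0.5],[[0,0,0],[0,0,0],0.5],[[0,0,0],[0,0,0],0.5],[[0,0,0],[0,0,0],0.5]]' 40; python3 meas.py wrist w5 arch:42
```

```text
time_s: 8.55
eef_pos: [484.9, -1.3, -14.1]
orientation: [-0.224, 3.125, 0.0]
wrist_force: [-0.5, -0.6, -0.9]
opening: 55.1
t 8.55 tcp [484.9  -1.3 -14.1] jawdir 98.2 toolz [ 0.008  0.001 -1.   ] F [-0.5 -0.6 -0.9] open 55.1
arch 0.63 [198.3, 150.0, 314.3, 313.2] rect [477.8  -2. ] [89.4 56. ] 8.6 centroid 479.9 -2.0
```

Gripped (55 mm opening). Lifting.

```bash
python3 -m pendant '[[[0,0,0],[0,0,0],0.2],[[0,0,0],[0,0,0],0.2],[[0,0,0.02],[0,0,0],0.2],[[0,0,0.04],[0,0,0],0.2],[[0,0,0.04],[0,0,0],0.2],[[0,0,0.04],[0,0,0],0.2],[[0,0,0],[0,0,0],0.2]]' 70; python3 meas.py wrist w6 arch:42; python3 - <<'E'
from h import *
p=eyes.capture("top"); cv2.imwrite("pics/t6.png",p["color"])
# right crate rim corners estimated by pixel
print(world(p,[[356,173],[446,173],[448,258],[358,256]],100).round(0).tolist())
for r in eyes.silhouettes("crate_right",p)[:3]:
    o=outline(p,r["mask"],100)[:,:2].astype(np.float32); print(r["conf"],r["extent"],cv2.minAreaRect(o))
E
```

```text
time_s: 9.35
eef_pos: [480.8, -1.1, 126.8]
orientation: [0.225, -3.133, -0.002]
wrist_force: [0.4, -0.1, -0.8]
opening: 54.3
t 9.35 tcp [480.8  -1.1 126.8] jawdir 98.2 toolz [-0.     0.001 -1.   ] F [ 0.4 -0.1 -0.8] open 54.3
arch 0.56 [200.1, 147.1, 311.2, 310.2] rect [540.7   8.2] [191.3 119.6] 8.6 centroid 546.1 8.6
[[586.0, -264.0, 100.0], [592.0, -500.0, 100.0], [373.0, -498.0, 100.0], [372.0, -268.0, 100.0]]
0.79 [353.8, 170.4, 449.1, 254.0] ((485.6074523925781, -380.62322998046875), (217.20054626464844, 242.46202087402344), 1.3753412961959839)
0.68 [159.9, 127.2, 222.6, 184.6] ((622.914306640625, 167.09335327148438), (152.4808349609375, 149.85980224609375), 46.77023696899414)
```

The arch is held and moves with the hand. Carrying it to the right crate (centre about 482,-382), to the free strip on the +y side of the old scrap.

```bash
python3 -m pendant '[[[0.001,-0.03,0],[0,0,-1],0.2],[[0.001,-0.046,0],[0,0,-1],0.2],[[0.001,-0.046,0],[0,0,-1],0.2],[[0.001,-0.046,0],[0,0,-1],0.2],[[0.001,-0.046,0],[0,0,-1],0.2],[[0.001,-0.046,0],[0,0,-1],0.2],[[0.001,-0.04,0],[0,0,-1],0.2],[[0,-0.02,0],[0,0,0],0.2],[[0,0,0],[0,0,0],0.2]]' ; python3 meas.py
```

```text
time_s: 10.45
eef_pos: [472.9, -327.7, 94.8]
orientation: [0.032, -3.099, -0.035]
wrist_force: [-0.8, 0.9, -1.5]
opening: 54.6
t 10.45 tcp [ 472.9 -327.7   94.8] jawdir 91.2 toolz [-0.042  0.022 -0.999] F [-0.8  0.9 -1.5] open 54.6
```

```bash
python3 -m pendant '[[[0.008,0.001,-0.02],[-0.6,-1.2,0],0.2],[[0.006,0.001,-0.02],[-0.6,-1.2,0],0.2],[[0.002,0,-0.015],[0,0,0],0.2],[[0,0,-0.012],[0,0,0],0.2],[[0,0,-0.006],[0,0,0],0.2],[[0,0,0],[0,0,0],0.2],[[0,0,0],[0,0,0],0.2]]' ; python3 meas.py
```

```text
time_s: 11.15
eef_pos: [488.0, -327.9, 55.3]
orientation: [-0.034, 3.129, -0.027]
wrist_force: [0.7, -5.1, 2.1]
opening: 54.5
t 11.15 tcp [ 488.  -327.9   55.3] jawdir 91.2 toolz [ 0.012 -0.017 -1.   ] F [ 0.7 -5.1  2.1] open 54.5
```

Light contact (5 N, pushing towards -y), so the finger is brushing the near crate wall. Raising a little and shifting 10 mm to -y.

```bash
python3 -m pendant '[[[0,-0.006,0.012],[-0.5,0.3,0],0.2],[[0,-0.006,0],[-0.4,0.3,0],0.2],[[0,0,0],[0,0,0],0.2],[[0,0,0],[0,0,0],0.2]]' ; python3 meas.py top t7; python3 - <<'E'
import cv2; i=cv2.imread("pics/t7.png")[150:280,330:470]; cv2.imwrite("pics/t7c.png",cv2.resize(i,None,fx=4,fy=4,interpolation=2))
E
```

```text
time_s: 11.55
eef_pos: [487.1, -337.0, 62.9]
orientation: [0.038, -3.135, 0.041]
wrist_force: [-0.0, -0.7, -0.8]
opening: 54.4
t 11.55 tcp [ 487.1 -337.    62.9] jawdir 91.4 toolz [-0.005 -0.026 -1.   ] F [-0.  -0.7 -0.8] open 54.4
```

View pics/t7c.png

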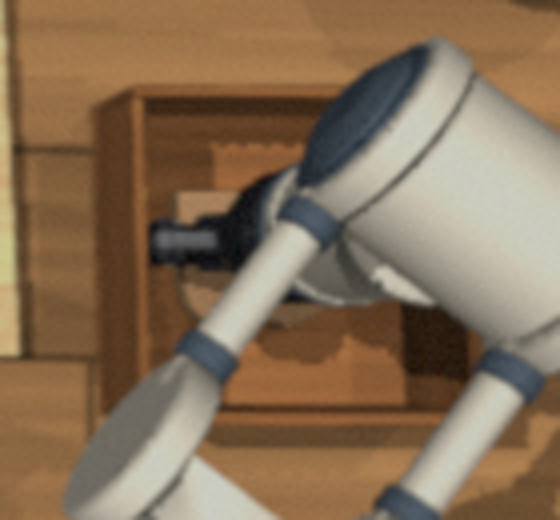

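The crop shows the gripper knuckle at about (155,240), just inside the near wall's edge (about 145). Shifting a little more, then lowering.

```bash
python3 -m pendant '[[[0,-0.008,0],[0.8,0,0],0.2],[[0,-0.002,-0.012],[0.5,0,0],0.2],[[0,0,-0.015],[0,0,0],0.2],[[0,0,-0.012],[0,0,0],0.2],[[0,0,-0.006],[0,0,0],0.2],[[0,0,0],[0,0,0],0.2],[[0,0,0],[0,0,0],0.2]]' ; python3 meas.py
```

```text
time_s: 12.3
eef_pos: [486.9, -348.2, 14.2]
orientation: [0.036, -3.136, 0.001]
wrist_force: [0.0, -0.6, 1.5]
opening: 54.4
t 12.3 tcp [ 486.9 -348.2   14.2] jawdir 91.3 toolz [-0.005 -0.001 -1.   ] F [ 0.  -0.6  1.5] open 54.4
```

```bash
python3 -m pendant '[[[0,0,0],[0,0,0],0.76],[[0,0,0],[0,0,0],0.76],[[0,0,0],[0,0,0],0.76],[[0,0,0.03],[0,0,0],0.76],[[0,0,0.05],[0,0,0],0.76],[[0,0,0.05],[0,0,0],0.76],[[0,0,0.04],[0,0,0],0.76]]' ; python3 meas.py wrist w8 arch:30 old_scrap:42
```

```text
time_s: 13.0
eef_pos: [481.9, -343.1, 177.3]
orientation: [0.038, -3.121, -0.02]
wrist_force: [0.1, -0.5, 0.2]
opening: 64.9
t 13.0 tcp [ 481.9 -343.1  177.3] jawdir 91.4 toolz [-0.02   0.013 -1.   ] F [ 0.1 -0.5  0.2] open 64.9
arch 0.63 [257.7, 140.4, 282.8, 214.8] rect [ 488.1 -321.5] [28.8 98.6] 89.9 centroid 488.9 -321.4
old_scrap 0.89 [168.8, 139.1, 242.0, 211.9] rect [ 482.8 -404.8] [83.8 88.4] 83.1 centroid 481.7 -396.8
```

View pics/w8.png

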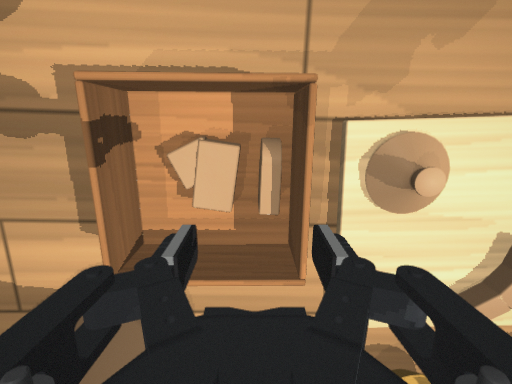

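The arch lies on its edge in the scrap crate at about (270,178), beside the old scrap at (212,175). Off to the strip, turning the jaws to about 55°.

```bash
python3 -m pendant '[[[0.015,0.035,0],[0,0,-4.5],0.7],[[0.018,0.045,0],[0,0,-4.5],0.7],[[0.018,0.045,0],[0,0,-4.5],0.7],[[0.018,0.045,0],[0,0,-4.5],0.7],[[0.018,0.045,0],[0,0,-4.5],0.7],[[0.018,0.045,0],[0,0,-4.5],0.7],[[0.018,0.045,0],[0,0,-4.5],0.7],[[0.010,0.030,0],[0,0,-4.5],0.7],[[0,0,0],[0,0,0],0.7],[[0,0,0],[0,0,0],0.7]]' ; cat > strip.py <<'E'
from h import *
from scipy.optimize import minimize
# fit strip footprint at z=48 to mask
p=eyes.capture("wrist"); cv2.imwrite("pics/"+sys.argv[1]+".png",p["color"])
for r in eyes.silhouettes("strip",p)[:1]:
    o=outline(p,r["mask"],48)[:,:2].astype(np.float32)
    def poly(q):
        c,s=np.cos(.35),np.sin(.35); L=(67.5-25)/c
        top=[(-25-L*c-16*s,16*c-L*s),(-25,16),(25,16),(25+L*c+16*s,16*c-L*s)]
        bot=[(25+L*c-16*s,-16*c-L*s),(25,-16),(-25,-16),(-25-L*c+16*s,-16*c-L*s)]
        P=np.array(top+bot); a=q[2]; R=np.array([[np.cos(a),-np.sin(a)],[np.sin(a),np.cos(a)]])
        return P@R.T+q[:2]
    def ras(P):
        m=np.zeros((600,600),np.uint8); cv2.fillPoly(m,[np.round((P-np.array([620,10]))*2+300).astype(int)],1); return m
    T=ras(o); best=None
    for a0 in np.radians([145,325,100,190,280,10]):
        f=minimize(lambda q:(ras(poly(q))!=T).sum(),[*o.mean(0),a0],method="Nelder-Mead",options=dict(initial_simplex=[[*o.mean(0),a0],[o.mean(0)[0]+12,o.mean(0)[1],a0],[o.mean(0)[0],o.mean(0)[1]+12,a0],[*o.mean(0),a0+.3]]))
        if best is None or f.fun<best.fun: best=f
    print(r["conf"],r["extent"],"mid",best.x[:2].round(1),"deg",np.degrees(best.x[2]).round(1),"jaw",(np.degrees(best.x[2])+90)%180,"err",best.fun/T.sum())
E
python3 meas.py; python3 strip.py w9
```

```text
time_s: 14.15
eef_pos: [610.1, 6.8, 154.4]
orientation: [-0.96, -2.944, -0.031]
wrist_force: [-0.3, -0.4, -0.1]
opening: 59.7
t 14.15 tcp [610.1   6.8 154.4] jawdir 53.9 toolz [-0.037  0.033 -0.999] F [-0.3 -0.4 -0.1] open 59.7
```

```bash
python3 -m pendant '[[[0.006,0.003,0.0],[-1.2,-1.2,0.5],0.7],[[0.004,0.002,0],[-0.8,-0.8,0.5],0.7],[[0,0,0],[0,0,0],0.7],[[0,0,0],[0,0,0],0.7]]'; python3 meas.py; python3 strip.py w10; sed 's/capture("wrist")/capture("scene")/' strip.py > strip2.py; python3 strip2.py s10
```

```text
time_s: 14.65
eef_pos: [620.4, 7.0, 154.9]
orientation: [0.953, 2.989, -0.008]
wrist_force: [-0.8, -0.7, -0.3]
opening: 59.6
t 14.65 tcp [620.4   7.  154.9] jawdir 54.6 toolz [ 0.002 -0.006 -1.   ] F [-0.8 -0.7 -0.3] open 59.6
0.71 [367.4, 58.0, 426.9, 132.1] mid [667.4 172.8] deg 191.3 jaw 101.33708562981417 err 0.31635710005991613
0.81 [252.7, 193.2, 282.4, 229.5] mid [637.3   1.1] deg 324.3 jaw 54.28495993635477 err 0.24192591336780536
```

View pics/w10.png

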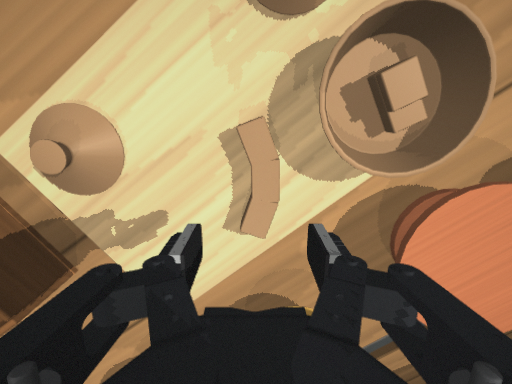

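The strip's straight middle lies between about (262,152) and (265,202), convex side at (279,170). The block in the bowl has its high top near (404,82) and its step near (403,117).

```bash
python3 - <<'E'
from h import *
p=eyes.capture("wrist")
q=world(p,[[262,152],[265,202],[248,152],[276,152],[251,202],[279,202],[265,177]],48)
print(q[:,:2].round(1)); d=q[1]-q[0]; print("strip dir",np.degrees(np.arctan2(d[1],d[0])))
b=world(p,[[382,68],[416,56],[427,95],[391,107]],62); print(b[:,:2].round(1),b.mean(0).round(1))
c=world(p,[[397,131],[426,121]],48); print("step end",c.round(1))
E
```

```text
[[ 6.027e+02  3.010e+01]
 [ 6.515e+02  3.000e-01]
 [ 5.939e+02  1.770e+01]
 [ 6.114e+02  4.250e+01]
 [ 6.423e+02 -1.280e+01]
 [ 6.607e+02  1.330e+01]
 [ 6.274e+02  1.700e+01]]
strip dir -31.416490558357182
[[601.4 168. ]
 [610.5 198. ]
 [647.7 191.7]
 [637.7 158.8]] [624.3 179.1  62. ]
step end [[666.7 158.5  48. ]
 [674.8 187.3  48. ]]
```

```bash
python3 -m pendant '[[[0.004,0.006,-0.02],[0,0,1.5],0.7],[[0.003,0.004,-0.03],[0,0,1.5],0.7],[[0,0,-0.03],[0,0,0],0.7],[[0,0,-0.02],[0,0,0],0.7],[[0,0,0],[0,0,0],0.7],[[0,0,0],[0,0,0],0.7]]'; python3 meas.py
```

```text
time_s: 15.5
eef_pos: [628.3, 16.9, 54.1]
orientation: [0.872, 3.01, -0.006]
wrist_force: [-0.0, 0.5, 0.1]
opening: 59.5
t 15.5 tcp [628.3  16.9  54.1] jawdir 57.7 toolz [ 0.006 -0.006 -1.   ] F [-0.   0.5  0.1] open 59.5
```

Pose matches. Going down 67 mm more.

```bash
python3 -m pendant '[[[0,0,-0.02],[0,0,0],0.7],[[0,0,-0.02],[0,0,0],0.7],[[0,0,-0.01],[0,0,0],0.7],[[0,0,-0.005],[0,0,0],0.7],[[0,0,0],[0,0,0],0.7],[[0,0,0],[0,0,0],0.7]]'; python3 meas.py
```

```text
time_s: 16.1
eef_pos: [633.6, 16.4, 7.8]
orientation: [0.869, 2.997, -0.0]
wrist_force: [-0.5, 1.5, 0.4]
opening: 59.9
t 16.1 tcp [633.6  16.4   7.8] jawdir 57.6 toolz [ 0.02  -0.006 -1.   ] F [-0.5  1.5  0.4] open 59.9
```

```bash
python3 -m pendant '[[[-0.003,0,-0.012],[0,1,0],0.7],[[-0.002,0,-0.006],[0,0,0],0.7],[[0,0,0],[0,0,0],0.7],[[0,0,0],[0,0,0],0.7]]'; python3 meas.py
```

```text
time_s: 16.5
eef_pos: [629.3, 16.4, -9.6]
orientation: [0.874, 3.012, -0.007]
wrist_force: [0.6, 0.6, -0.0]
opening: 59.6
t 16.5 tcp [629.3  16.4  -9.6] jawdir 57.7 toolz [ 0.004 -0.006 -1.   ] F [ 0.6  0.6 -0. ] open 59.6
```

```bash
python3 -m pendant '[[[0,0,-0.003],[0,0,0],0.1],[[0,0,0],[0,0,0],0.1],[[0,0,0],[0,0,0],0.1],[[0,0,0],[0,0,0],0.1],[[0,0,0],[0,0,0],0.1],[[0,0,0],[0,0,0],0.1],[[0,0,0.02],[0,0,0],0.1],[[0,0,0.04],[0,0,0],0.1],[[0,0,0.04],[0,0,0],0.1],[[0,0,0.04],[0,0,0],0.1],[[0,0,0.02],[0,0,0],0.1],[[0,0,0],[0,0,0],0.1]]' 70; python3 meas.py wrist w11
```

```text
time_s: 17.7
eef_pos: [624.8, 16.5, 148.1]
orientation: [-0.874, -3.014, 0.011]
wrist_force: [0.8, -0.3, -1.5]
opening: 30.7
t 17.7 tcp [624.8  16.5 148.1] jawdir 57.7 toolz [-0.005 -0.006 -1.   ] F [ 0.8 -0.3 -1.5] open 30.7
```

The strip is held (30.7 mm opening, about 1.5 N of weight). Carrying it to the crate and laying it along x over the old scrap.

```bash
python3 -m pendant '[[[-0.010,-0.030,0],[0,0,3.5],0.1],[[-0.016,-0.046,0.002],[0,0,3.5],0.1],[[-0.016,-0.046,0.002],[0,0,3.5],0.1],[[-0.016,-0.046,0.002],[0,0,3.5],0.1],[[-0.016,-0.046,0.002],[0,0,3.5],0.1],[[-0.016,-0.046,0.002],[0,0,3.5],0.1],[[-0.016,-0.046,0.002],[0,0,3.5],0.1],[[-0.016,-0.046,0.002],[0,0,3.5],0.1],[[-0.012,-0.040,0],[0,0,3.5],0.1],[[0,-0.02,0],[0,0,0],0.1],[[0,0,0],[0,0,0],0.1],[[0,0,0],[0,0,0],0.1]]' ; python3 meas.py
```

```text
time_s: 18.95
eef_pos: [472.0, -402.0, 125.0]
orientation: [0.02, -3.098, -0.011]
wrist_force: [0.4, 0.2, -1.9]
opening: 31.0
t 18.95 tcp [ 472. -402.  125.] jawdir 90.7 toolz [-0.044  0.007 -0.999] F [ 0.4  0.2 -1.9] open 31.0
```

```bash
python3 -m pendant '[[[0.006,0,-0.02],[0,-1.4,0],0.1],[[0.004,0,-0.03],[-0.4,-1,0],0.1],[[0,0,-0.02],[0,0,0],0.1],[[0,0,-0.01],[0,0,0],0.1],[[0,0,0],[0,0,0],0.1],[[0,0,0],[0,0,0],0.1]]' ; python3 meas.py
```

```text
time_s: 19.55
eef_pos: [483.4, -393.3, 37.7]
orientation: [0.031, -3.137, -0.01]
wrist_force: [-0.4, 0.0, -0.9]
opening: 30.7
t 19.55 tcp [ 483.4 -393.3   37.7] jawdir 91.1 toolz [-0.005  0.006 -1.   ] F [-0.4  0.  -0.9] open 30.7
```

```bash
python3 -m pendant '[[[0,-0.004,-0.010],[0,0,0],0.1],[[0,0,-0.006],[0,0,0],0.1],[[0,0,0],[0,0,0],0.1],[[0,0,0],[0,0,0],0.1]]' ; python3 meas.py
```

```text
time_s: 19.95
eef_pos: [485.1, -398.5, 23.8]
orientation: [0.032, -3.141, -0.004]
wrist_force: [-0.7, -0.3, -1.5]
opening: 30.8
t 19.95 tcp [ 485.1 -398.5   23.8] jawdir 91.2 toolz [-0.001  0.003 -1.   ] F [-0.7 -0.3 -1.5] open 30.8
```

```bash
python3 -m pendant '[[[0,0,-0.008],[0,0,0],0.1],[[0,0,0],[0,0,0],0.1],[[0,0,0],[0,0,0],0.5],[[0,0,0],[0,0,0],0.6],[[0,0,0],[0,0,0],0.6],[[0,0,0.03],[0,0,0],0.6],[[0,0,0.05],[0,0,0],0.6],[[0,0,0.05],[0,0,0],0.6],[[0,0,0.05],[0,0,0],0.6],[[0,0,0],[0,0,0],0.6]]' ; python3 meas.py wrist w12 strip:75 old_scrap:42 arch:64
```

```text
time_s: 20.95
eef_pos: [483.2, -397.1, 201.5]
orientation: [0.031, -3.14, -0.004]
wrist_force: [0.0, -0.6, 0.7]
opening: 51.4
t 20.95 tcp [ 483.2 -397.1  201.5] jawdir 91.1 toolz [-0.001  0.003 -1.   ] F [ 0.  -0.6  0.7] open 51.4
strip 0.72 [226.4, 119.8, 268.4, 231.2] rect [ 488.4 -405.3] [ 45.  137.5] 88.5 centroid 488.9 -404.2
old_scrap 0.88 [216.7, 136.7, 283.4, 204.7] rect [ 486.4 -372.9] [88.2 27.9] 2.9 centroid 481.2 -373.6
arch 0.89 [296.8, 132.4, 328.5, 206.2] rect [ 480.1 -327.5] [89.4 35.1] 1.2 centroid 480.5 -327.6
```

View pics/w12.png

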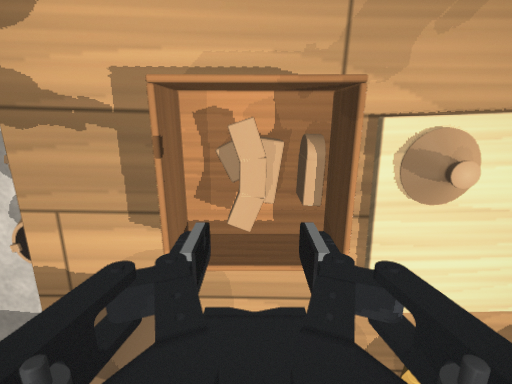

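The strip lies on the old scrap at about (248,175), with the arch beside it at (312,170), all below the rim. Now to the bowl for the block.

```bash
python3 -m pendant '[[[0.012,0.040,0],[0,0,-1.1],0.6],[[0.012,0.048,0],[0,0,-1.1],0.6],[[0.012,0.048,0],[0,0,-1.1],0.6],[[0.012,0.048,0],[0,0,-1.1],0.6],[[0.012,0.048,0],[0,0,-1.1],0.6],[[0.012,0.048,0],[0,0,-1.1],0.6],[[0.012,0.048,0],[0,0,-1.1],0.6],[[0.012,0.048,0],[0,0,-1.1],0.6],[[0.012,0.048,0],[0,0,-1.1],0.6],[[0.012,0.048,0],[0,0,-1.1],0.6],[[0.012,0.048,0],[0,0,-1.1],0.6],[[0.012,0.04,0],[0,0,-1],0.6]]' ; python3 -m pendant '[[[0,0,0],[0,0,0],0.6],[[0,0,0],[0,0,0],0.6]]'; python3 meas.py wrist w13 block:62 bowl:73
```

```text
time_s: 22.35
eef_pos: [611.1, 173.0, 156.7]
orientation: [-0.355, -3.064, -0.039]
wrist_force: [0.6, -0.2, -0.4]
opening: 51.6
time_s: 22.55
eef_pos: [609.0, 178.8, 149.9]
orientation: [-0.343, -3.055, -0.036]
wrist_force: [-0.2, -0.0, -0.3]
opening: 51.4
t 22.55 tcp [609.  178.8 149.9] jawdir 77.2 toolz [-0.064  0.031 -0.997] F [-0.2 -0.  -0.3] open 51.4
block 0.61 [238.5, 178.6, 273.8, 237.8] rect [633.  178.8] [37.1 63.9] 82.4 centroid 632.6 178.1
bowl 0.66 [170.7, 134.7, 326.4, 284.4] rect [631.1 168.6] [154.4 158.2] 47.2 centroid 628.9 171.7
```

```bash
python3 -m pendant '[[[0.007,0,0],[-1,-2,0.8],0.6],[[0.006,0,-0.01],[-0.6,-1.2,0.8],0.6],[[0,0,-0.01],[0,0,0],0.6],[[0,0,0],[0,0,0],0.6],[[0,0,0],[0,0,0],0.6]]'; python3 meas.py wrist w14 block:62 bowl:73
```

```text
time_s: 23.2
eef_pos: [622.8, 170.1, 131.7]
orientation: [-0.324, -3.121, -0.002]
wrist_force: [-0.5, 0.1, 0.8]
opening: 51.4
t 23.2 tcp [622.8 170.1 131.7] jawdir 78.1 toolz [-0.004  0.001 -1.   ] F [-0.5  0.1  0.8] open 51.4
block 0.57 [241.9, 161.5, 281.5, 224.1] rect [633.3 177.7] [36.4 64.4] 81.4 centroid 633.3 177.7
bowl 0.8 [171.8, 108.9, 339.6, 272.5] rect [631.4 170.7] [157.  156.7] 31.2 centroid 629.2 170.3
```

View pics/w14.png

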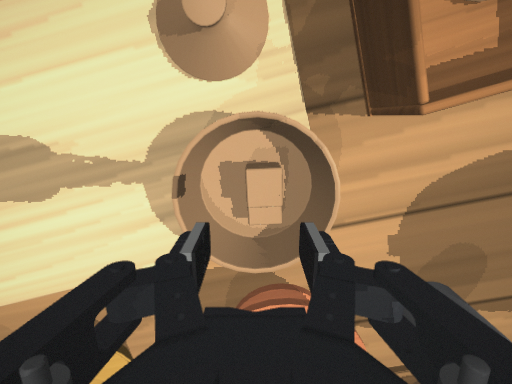

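The block stands at about (265,192), high part nearer the robot and step at (265,215), with room to the bowl wall on both sides. Shifting about +9 mm in y and going down in stages.

```bash
python3 -m pendant '[[[0.002,0.005,-0.01],[0,0,1.5],0.6],[[0.001,0.004,-0.02],[0,0,1.2],0.6],[[0,0,-0.015],[0,0,0],0.6],[[0,0,-0.005],[0,0,0],0.6],[[0,0,0],[0,0,0],0.6],[[0,0,0],[0,0,0],0.6]]'; python3 meas.py wrist w15 block:62
```

```text
time_s: 23.95
eef_pos: [626.6, 180.7, 79.5]
orientation: [-0.242, -3.129, -0.003]
wrist_force: [0.0, 0.4, -0.2]
opening: 51.5
t 23.95 tcp [626.6 180.7  79.5] jawdir 81.2 toolz [-0.003  0.002 -1.   ] F [ 0.   0.4 -0.2] open 51.5
block 0.95 [228.6, 170.1, 274.4, 244.5] rect [631.3 178.6] [36.4 62.8] 81.2 centroid 631.5 178.4
block 0.19 [0.8, 1.7, 308.8, 310.8] rect [592.6  94.8] [263.3 233.3] 82.1 centroid 571.7 71.3
```

```bash
python3 -m pendant '[[[-0.001,-0.001,-0.015],[0,0,0],0.6],[[0,0,-0.018],[0,0,0],0.6],[[0,0,-0.012],[0,0,0],0.6],[[0,0,-0.005],[0,0,0],0.6],[[0,0,0],[0,0,0],0.6],[[0,0,0],[0,0,0],0.6]]'; python3 meas.py
```

```text
time_s: 24.65
eef_pos: [626.6, 179.4, 28.6]
orientation: [0.243, 3.13, 0.005]
wrist_force: [-0.1, 0.8, 0.1]
opening: 51.3
t 24.65 tcp [626.6 179.4  28.6] jawdir 81.1 toolz [ 0.002  0.003 -1.   ] F [-0.1  0.8  0.1] open 51.3
```

```bash
python3 -m pendant '[[[-0.001,0,-0.010],[0,0,0],0.6],[[0,0,-0.010],[0,0,0],0.6],[[0,0,-0.004],[0,0,0],0.6],[[0,0,0],[0,0,0],0.6],[[0,0,0],[0,0,0],0.6]]'; python3 meas.py wrist w16 block:62 bowl:73
```

```text
time_s: 25.15
eef_pos: [626.2, 179.6, 3.9]
orientation: [0.243, 3.128, 0.006]
wrist_force: [-0.3, -0.2, -0.5]
opening: 51.0
t 25.15 tcp [626.2 179.6   3.9] jawdir 81.1 toolz [ 0.004  0.004 -1.   ] F [-0.3 -0.2 -0.5] open 51.0
block 0.79 [218.7, 197.6, 288.7, 308.5] rect [627.9 179.1] [35.1 62.1] 80.7 centroid 627.9 179.0
bowl 0.87 [61.8, 100.1, 404.8, 363.9] rect [602.2 173.4] [159.4  98. ] 82.4 centroid 594.2 172.9
```

```bash
python3 -m pendant '[[[0,0,-0.004],[0,0,0],0.6],[[0,0,0],[0,0,0],0.6],[[0,0,0],[0,0,0],0.2],[[0,0,0],[0,0,0],0.2],[[0,0,0],[0,0,0],0.2],[[0,0,0],[0,0,0],0.2],[[0,0,0],[0,0,0],0.2]]' 60; python3 meas.py
```

```text
time_s: 26.0
eef_pos: [627.1, 179.8, 1.2]
orientation: [0.243, 3.126, 0.007]
wrist_force: [0.4, 0.2, 0.1]
opening: 34.8
t 26.0 tcp [627.1 179.8   1.2] jawdir 81.1 toolz [ 0.007  0.004 -1.   ] F [0.4 0.2 0.1] open 34.8
```

```bash
python3 -m pendant '[[[0,0,0.010],[0,0,0],0.2],[[0,0,0.02],[0,0,0],0.2],[[0,0,0.03],[0,0,0],0.2],[[0,0,0.04],[0,0,0],0.2],[[0,0,0.04],[0,0,0],0.2],[[0,0,0.03],[0,0,0],0.2],[[0,0,0],[0,0,0],0.2],[[0,0,0],[0,0,0],0.2]]'; python3 meas.py
```

```text
time_s: 26.8
eef_pos: [623.3, 178.9, 178.0]
orientation: [0.243, 3.131, 0.005]
wrist_force: [1.5, -0.4, -1.7]
opening: 35.2
t 26.8 tcp [623.3 178.9 178. ] jawdir 81.1 toolz [ 0.002  0.003 -1.   ] F [ 1.5 -0.4 -1.7] open 35.2
```

The block is held (35 mm opening) and out of the bowl. Carrying it to the free -y side of the scrap crate.

```bash
python3 -m pendant '[[[-0.010,-0.030,0.002],[0,0,0.8],0.2],[[-0.011,-0.048,0.002],[0,0,0.8],0.2],[[-0.011,-0.048,0.002],[0,0,0.8],0.2],[[-0.011,-0.048,0.002],[0,0,0.8],0.2],[[-0.011,-0.048,0.002],[0,0,0.8],0.2],[[-0.011,-0.048,0.002],[0,0,0.8],0.2],[[-0.011,-0.048,0.002],[0,0,0.8],0.2],[[-0.011,-0.048,0.002],[0,0,0.8],0.2],[[-0.011,-0.048,0.002],[0,0,0.8],0.2],[[-0.011,-0.048,0.002],[0,0,0.8],0.2],[[-0.011,-0.048,0.002],[0,0,0.8],0.2],[[-0.011,-0.048,0.002],[0,0,0.8],0.2]]' ; python3 -m pendant '[[[-0.005,-0.045,0],[0,0,0],0.2],[[0,-0.02,0],[0,0,0],0.2],[[0,0,0],[0,0,0],0.2],[[0,0,0],[0,0,0],0.2]]'; python3 meas.py
```

```text
time_s: 28.0
eef_pos: [478.6, -381.3, 177.4]
orientation: [0.05, -3.111, -0.02]
wrist_force: [1.5, -0.3, -1.2]
opening: 35.1
time_s: 28.4
eef_pos: [467.0, -453.4, 167.2]
orientation: [0.036, -3.101, -0.034]
wrist_force: [-0.6, 0.8, -1.5]
opening: 35.0
t 28.4 tcp [ 467.  -453.4  167.2] jawdir 91.3 toolz [-0.041  0.021 -0.999] F [-0.6  0.8 -1.5] open 35.0
```

```bash
python3 -m pendant '[[[0.008,0.004,-0.02],[-0.7,-1.4,0],0.2],[[0.007,0.003,-0.03],[-0.4,-0.9,0],0.2],[[0,0,-0.025],[0,0,0],0.2],[[0,0,-0.01],[0,0,0],0.2],[[0,0,0],[0,0,0],0.2],[[0,0,0],[0,0,0],0.2]]'; python3 meas.py
```

```text
time_s: 29.0
eef_pos: [483.9, -437.9, 77.9]
orientation: [0.047, -3.14, -0.009]
wrist_force: [-1.2, -0.8, -0.3]
opening: 35.1
t 29.0 tcp [ 483.9 -437.9   77.9] jawdir 91.7 toolz [-0.001  0.006 -1.   ] F [-1.2 -0.8 -0.3] open 35.1
```

```bash
python3 -m pendant '[[[0,-0.004,-0.014],[0,0,0],0.2],[[0,-0.002,-0.012],[0,0,0],0.2],[[0,0,-0.006],[0,0,0],0.2],[[0,0,0],[0,0,0],0.2],[[0,0,0],[0,0,0],0.2]]'; python3 meas.py
```

```text
time_s: 29.5
eef_pos: [485.2, -445.7, 46.9]
orientation: [-0.047, 3.138, 0.003]
wrist_force: [1.0, 0.5, -1.6]
opening: 35.2
t 29.5 tcp [ 485.2 -445.7   46.9] jawdir 91.7 toolz [ 0.003  0.002 -1.   ] F [ 1.   0.5 -1.6] open 35.2
```

```bash
python3 -m pendant '[[[0,0,-0.004],[0,0,0],0.2],[[0,0,0],[0,0,0],0.2],[[0,0,0],[0,0,0],0.55],[[0,0,0],[0,0,0],0.55],[[0,0,0],[0,0,0],0.55],[[0,0,0.03],[0,0,0],0.55],[[0,0,0.05],[0,0,0],0.55],[[0,0,0.05],[0,0,0],0.55],[[0,0,0.05],[0,0,0],0.55],[[0,0,0],[0,0,0],0.55]]'; python3 meas.py wrist w17 block:44 strip:75 arch:64
```

```text
time_s: 30.5
eef_pos: [483.4, -443.8, 229.0]
orientation: [-0.047, 3.139, 0.003]
wrist_force: [-0.3, -0.7, 1.0]
opening: 46.6
t 30.5 tcp [ 483.4 -443.8  229. ] jawdir 91.7 toolz [ 0.002  0.002 -1.   ] F [-0.3 -0.7  1. ] open 46.6
strip 0.68 [264.1, 119.2, 302.9, 222.3] rect [ 487.8 -406.2] [ 46.4 136.5] 88.9 centroid 488.7 -405.6
arch 0.64 [321.7, 130.3, 359.2, 204.4] rect [ 480.4 -330.7] [38.4 88.3] 89.5 centroid 480.4 -330.7
arch 0.21 [216.0, 149.7, 239.8, 195.6] rect [ 490.7 -476.9] [64.9 32.1] 1.0 centroid 487.7 -475.2
```

View pics/w17.png

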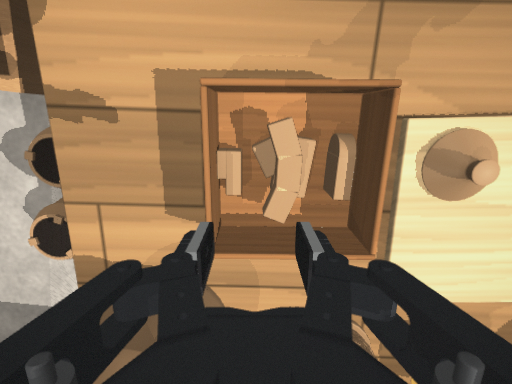

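All three offcuts are in the scrap crate: block (228,172), strip (283,175), arch (341,168), with the old scrap underneath. A numeric check of the ware, then hand in.

```bash
python3 meas.py top t18 bowl:73 lid_a:18 stored_lid:8 && python3 -c "
from h import *
print(env.sign_off())"
```

```text
t 30.7 tcp [ 481.6 -442.   216.9] jawdir 91.7 toolz [-0.009  0.014 -1.   ] F [-0.5  0.8 -0.5] open 46.9
bowl 0.82 [160.1, 126.6, 223.3, 185.5] rect [629.4 170.5] [156.  155.9] 2.0 centroid 628.9 171.1
lid_a 0.64 [286.9, 194.8, 323.0, 234.5] rect [ 480.8 -146.3] [103.6 106.9] 1.4 centroid 479.5 -144.6
lid_a 0.56 [174.7, 198.2, 212.5, 234.6] rect [461.9 163.6] [103.1 100.3] 2.2 centroid 461.7 165.1
stored_lid 0.67 [83.6, 204.5, 118.5, 239.7] rect [444.7 429.5] [103.8  99.7] 3.8 centroid 445.1 429.0
the job is handed in; nothing more can be done
None
```

All three offcuts are in the right-hand crate, the one that already held the broken lump. I moved them in the order arch, strip, block and handed the job in at about 31 s of the 72 s allowed.

**Last checks:**
- **Scrap crate:** The final wrist picture shows the arch standing on its long edge, the strip on top of the old scrap, and the block by the far (-y) wall. The network missed the block in that picture and gave it a weak "arch" label, so I confirmed it by eye.
- **Ware:** The bowl, both lids on the board and the stored lid measure within about 3 mm of where they started, which is within camera error.

**What went wrong along the way:**
- **Tip offset:** The fingertips sat about 40 mm behind the reported tool point. The fingers shut above the arch three times, without moving it, before I corrected for that.
- **Crate wall contact:** While I was lowering the arch, the gripper brushed the near crate wall with about 5 N. I backed off and shifted.
- **Drops:** The arch fell about 35 mm on release, the block perhaps 60 mm, and the strip only a few mm.
- **Pictures:** I viewed 12, two over the budget of 10.

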